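# Open the ratchet stop and slide a tin into the row

## Task

Make room in the jar holder and add the green-labelled tin to the row, without grasping or lifting the tin or the jars. Press the orange release on the blue sliding stop and, keeping it pressed, push the stop along its bar, away from the spice jars, all the way to the end and let go. Then gently push the tin along the worktop into the opened gap, until it stands upright wholly behind the front edges of the grey end plate and the blue stop; leave the jars standing where they are and the timer and the glass shaker alone.

Things in the scene. Friction and masses are not known exactly. Their poses are not given: they have to be found in the camera images.
- holder_bay (a point): Point of the fixed jar holder: middle of the gap that is open once the stop is fully back, 36 mm above the worktop. x points from the open front to the bar at the back, y along the bar to the grey end plate (robot's left), z up. In this frame the plates' front edges are at x=-40 mm, the bar's front face at x=+36; the gap runs from the fully pushed back stop, y=-55 mm, to the jars, y=+56.
- end_plate (a point): Middle of the inner face of the holder's fixed grey end plate (86 mm deep, 73 mm high), against which the two jars stand in a row; 36 mm above the worktop. Axes as holder_bay. The aluminium bar (18 x 318 x 14 mm) starts here and runs to -y, 48 to 62 mm above the worktop, with ratchet teeth on its underside. Nothing but the worktop is under the jars and the gap.
- stop (a joint): Blue sliding stop: how far it is pushed back along the bar, in m, 0 next to the jars, 0.105 at the end of its travel (towards the holder's -y). Friction about 2 N. The ratchet lets it slide to the jars but not back, unless the release is down. It is an 8 mm plate, 74 mm high, facing the jars, with a flat saddle behind it (top 79 mm above the worktop) that carries release and fence.
- release (a joint): Orange spring release, how far it is pressed down, in m: 0 up (a few mm while its pawl rides on a tooth), 0.008 fully down. The pawl is clear of the teeth from 0.0045 on; about 5 N hold it there, 6 N fully down. It springs up again when let go.
- release_top (a point): Centre of the top of the orange release cap (46 mm along the holder's x, 40 mm along its y), 92 mm above the worktop when up, the cap standing 13 mm above the saddle; it moves with the stop and with the cap. Axes as holder_bay.
- fence_face (a point): Middle of the face, towards the release, of the upright blue push fence at the end of the saddle away from the jars; 27 mm from the middle of the release (to the holder's -y), 104 mm above the worktop. The fence is 58 mm wide (x), 8 mm thick, top 116 mm above the worktop. A fingertip on the release can push against it. Axes as holder_bay.
- tin_center (a point): Centre of the loose green-labelled tin with a bare metal top, an upright cylinder of diameter 57 mm and height 72 mm, 0.18 kg, standing in front of the holder on the worktop; the point is 36 mm above its underside, z is its axis.
- jar_a: Loose spice jar with green cap, 46 mm diameter, 106 mm high, in the row between the end plate and the stop. Origin at the centre of its underside, z up its axis.
- jar_b: The other loose spice jar of the row, same size, beside the first. Origin at the centre of its underside, z up its axis.
- timer: Red and white kitchen timer, loose, 63 mm diameter, 48 mm high, at the front right of the worktop; not part of the job. Origin at the centre of its underside.
- shaker: Small glass shaker with white metal cap, loose, 32 mm diameter, 79 mm high, at the front left of the worktop; not part of the job. Origin at the centre of its underside.
Mind the look-alikes: they are no part of the job. What is shaped like the jar_a but black is not meant.

How it is judged (in metres and radians):
On the way, in this order (a step that is already met when the one before it is completed fails the run):
1. the release is pressed down far enough to free the ratchet (value of joint release above 0.0045 m), for 0.1 s.
2. the stop is pushed back to the end of its travel (within 8 mm) (value of joint stop above 0.097 m), for 0.2 s.
3. the tin stands in the gap, wholly behind the front edges of the plates (x of tin_center in the frame of holder_bay between -0.0125 and 0.03 m and y of tin_center in the frame of holder_bay between -0.035 and 0.035 m), for 0.2 s.
At the end, for the whole second after the job is handed in: The stop is within 8 mm of the end of its travel and its release has sprung up; the tin stands upright on the worktop between jars and stop, all of it behind the front edges of the two plates (centre at most 12 mm in front of the bay point); both jars stand upright (all of step 3 and value of joint stop above 0.097 m and value of joint release below 0.003 m and height (world z) of tin_center below 0.041 m and angle between each of tin_center, jar_a, jar_b's own z axis and vertical below 0.1 rad); the robot touches nothing.
It fails at once if the tin is lifted off the worktop or tipped (height (world z) of tin_center above 0.051 m or angle between tin_center's own z axis and vertical above 0.5 rad).
It fails at once if a jar of the row is lifted, tipped or shifted more than 25 mm (distance of any of jar_a, jar_b from where it was at the start of the episode above 0.025 m or height (world z) of any of jar_a, jar_b above 0.015 m or angle between any of jar_a, jar_b's own z axis and vertical above 0.5 rad).
It fails at once if the timer or the shaker is moved more than 25 mm (distance of any of timer, shaker from where it was at the start of the episode above 0.025 m).
It fails at once if the tin or a jar is pinched between the fingers or rammed (contact force between the fingers and tin above 25 N or contact force between the fingers and jar_a above 15 N or contact force between the fingers and jar_b above 15 N).
It also fails if it takes over 58 s, if anything falls off the work surface, if the arm or the gripper's body presses on something with over 40 N, if the wrist force passes 120 N, or if a joint passes its speed limit or range.

## Robot

A 6-joint arm with a two-finger parallel gripper is mounted at the origin on a cart in front of the work surface, level with it; the furniture and walls round the work are solid. World frame = base frame: x ahead of the robot, y to its left, z up, the work surface at z = 0. Lengths are in mm, angles in rad, forces in N, time in s.
With the tool pointing down it reaches from about 400 to 925 mm from the base axis. Payload 3.4 kg.
Tool frame: the origin (TCP) lies between the finger pads; the fingertips stand 17 mm ahead of it and the grasp point (between the pads) lies 2 mm behind it; z points along the fingers, y is the line along which they close (so a half turn about z gives the same grasp; the last joint's range is limited). The gripper opens to 85 mm and grips with 20 to 120 N. Pads are 22 mm wide; open, the fingers measure 114 mm over their backs; the gripper's body (76 mm by 85 mm) begins 54 mm behind the grasp point. The pads swing forward as they close: fully open they stand 13 mm farther back than shut.
Start: joints at [1.091, 0.307, 1.506, -0, 1.328, -0.073], TCP at [227.007, 528.298, 248.305] pointing down, gripper open.
Joint ranges: [-3.12, 3.12], [-1.05, 2.28], [0.14, 2.33], [-1.42, 4.57], [0.1, 2.73], [-2.68, 2.68]. Speed limits (rad/s): [2.57, 2.57, 3.14, 3.14, 3.14, 3.14].

## Interface

Orientations are given as a unit quaternion [w, x, y, z].
In Python, from workcell import manip gives the robot as it stands. Calls block until the motion is done:
- manip.move_to(position, orientation): joint-space move of the TCP to a pose.
- manip.servo_line(position, attitude=None, rate=150): straight line of the TCP; attitude=None keeps the orientation; rate is the mean speed in mm/s.
- manip.move_joints(angles): joint-space move.
- manip.set_gripper(opening, grasp_force=None): opening from 0.0 (shut) to 1.0 (fully open); grasp_force is the grip in N (None keeps the last); returns when the fingers have stopped.
- manip.dwell(seconds).
- manip.ik(position, orientation): joint angles nearest the present ones, or None.
- manip.get_state(): the state.
- manip.snapshot(name): name is "scene" or "side" or "wrist"; returns a dict with "image" (384x512x3 uint8, red, green, blue), "fx", "fy", "cx", "cy" (pixels), "R" (3x3) and "t" (3): a world point X has camera coordinates R X + t. Camera axes: x right, y down, z forward; pixel columns grow to the right and rows downward; lengths in mm; the calibration is good to about 2 mm. A picture is of the moment at which its call begins. There is no depth.
A pose or a line that the arm cannot do raises manip.IKError and nothing moves.
- manip.hand_in(): hands the job in; it is judged then, once.
The state is a dict: "time": time; "joint_pos": joint angles; "qvel": joint speeds; "tau": joint torques, N m; "tcp_pos": TCP position; "tool_rot": TCP orientation; "wrist_force": force on the tool from outside, world axes, zero at the start; "torque": the same for the moment, N m; "grip_width": opening from 0.0 (shut) to 1.0 (fully open); "grasp_force": force on a finger pad.
Only numpy, scipy, OpenCV 4.12 (cv2) and the standard library are available. Lean on these libraries where they do the work, as an engineer would, in place of code of your own. Each camera call takes 0.05 s, during which the arm holds its last target. There are 200 camera calls.

## Working session

There is one attempt and no reset: what is moved stays moved. The work goes in short steps, each a Python script; the robot and the scene stay as the last script left them, time stands still between calls to the robot, and variables do not carry over. Pictures are saved under pics/ and viewed, at most 10 in all, crops included, and the job is handed in when it is done.

```bash
mkdir -p pics; ls; python3 - <<'E'
from workcell import manip
import cv2,numpy as np,pickle
d={n:manip.snapshot(n) for n in("scene","side")}
pickle.dump(d,open("s0.pkl","wb"))
for n in d:
    cv2.imwrite(f"pics/{n}0.png",cv2.resize(d[n]["image"][:,:,::-1],(800,600),interpolation=cv2.INTER_CUBIC)); print(n,d[n]["fx"],d[n]["cx"],d[n]["cy"],np.round(d[n]["R"],3).tolist(),d[n]["t"])
s=manip.get_state();print(s["tool_rot"],s["time"])
E
```

```text
pics
scene 433.0823506011059 255.19904634241496 185.60476107930612 [[0.563, -0.826, -0.002], [-0.587, -0.398, -0.705], [0.582, 0.398, -0.709]] [-351.3759685   375.22227744  739.12129862]
side 419.3670396174946 259.19176335025924 189.50826159847884 [[0.613, -0.79, -0.003], [-0.466, -0.358, -0.809], [0.639, 0.497, -0.587]] [-364.11477264  327.83531068  737.92614562]
[-2.51384666e-04  2.01502725e-01  9.79487548e-01 -8.55895062e-04] 0.1
```

View pics/scene0.png

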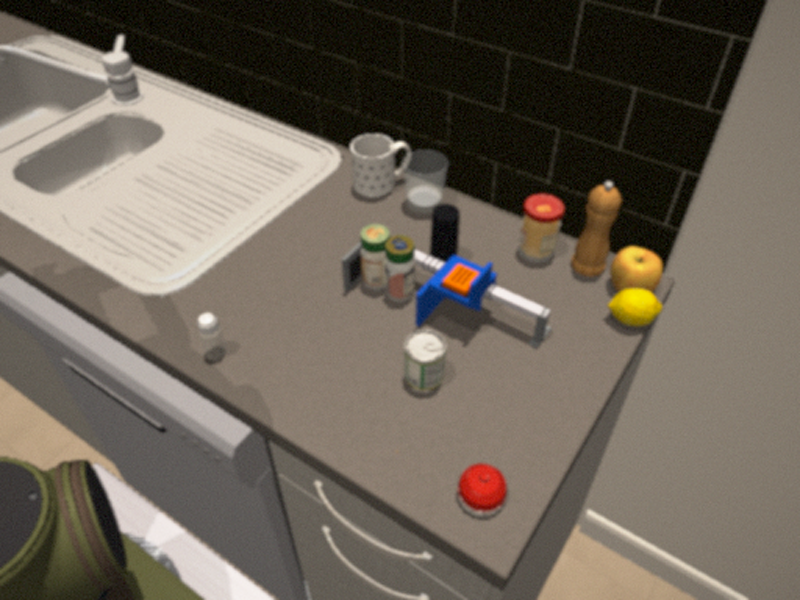

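View pics/side0.png

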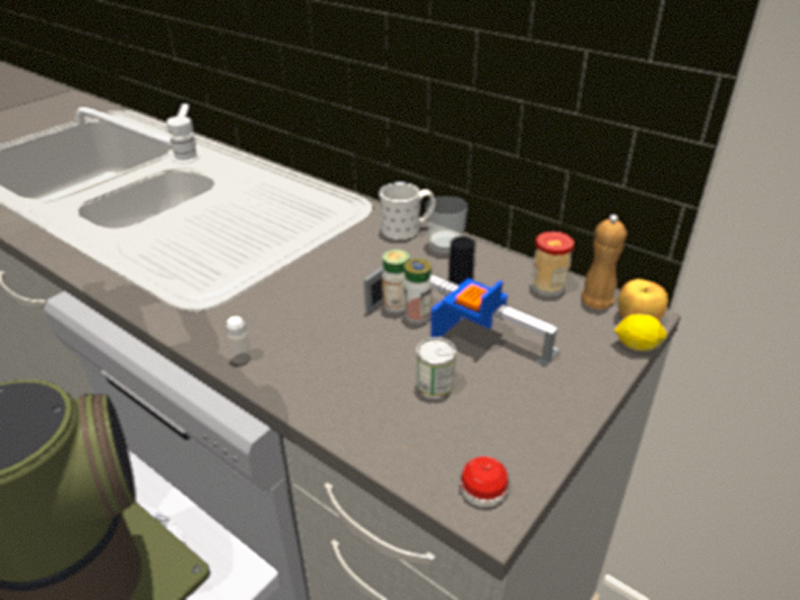

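The scene picture (800x600) shows the orange release at (461,277), the blue fence at (483,278) and the stop plate at (437,300). The tin's top is at (425,345), the two jars are at (375,240) and (400,250), and the bar ends at (548,318). The side view agrees, with the release at (473,297) and the tin's top at (436,352).

Candidates: the tin at (425,362) is the only bare-metal-topped can with a green label. The black jar at (445,232), behind the bar, is the decoy. The red-lidded jar at (541,225) is unrelated.

```bash
cat > h.py <<'E'
import numpy as np,cv2,pickle
from workcell import manip
def ray(c,u,v,z,s=1.5625):
    R=np.array(c["R"]);t=np.array(c["t"])
    d=R.T@np.array([((u/s)-c["cx"])/c["fx"],((v/s)-c["cy"])/c["fy"],1]);o=-R.T@t
    return o+d*(z-o[2])/d[2]
def proj(c,X,s=1.5625):
    p=np.array(c["R"])@np.array(X)+np.array(c["t"]);return s*np.array([c["fx"]*p[0]/p[2]+c["cx"],c["fy"]*p[1]/p[2]+c["cy"]])
def quat(yaw):  # tool down, tool y axis at angle yaw from world y
    from scipy.spatial.transform import Rotation as Ro
    q=(Ro.from_euler('z',yaw)*Ro.from_quat([0,1,0,0])).as_quat();return [q[3],q[0],q[1],q[2]]
E
python3 - <<'E'
from h import *
d=pickle.load(open("s0.pkl","rb"))
for n,pts in {"scene":dict(rel=(461,277,92),tin=(425,345,72),jarA=(375,231,106),jarB=(400,241,106),barEndTop=(548,313,73),timer=(482,480,48),shaker=(208,318,79),plateTL=(355,246,73),black=(445,210,106)),
 "side":dict(rel=(473,297,92),tin=(436,348,72),jarA=(396,256,106),jarB=(417,266,106),timer=(485,470,48),shaker=(235,323,79))}.items():
    for k,p in pts.items(): print(n,k,np.round(ray(d[n],*p)))
s=manip.get_state()
w=manip.snapshot("wrist");print(w["R"],w["t"], "cam at",-np.array(w["R"]).T@w["t"],s["tcp_pos"],s["tool_rot"])
E
```

```text
scene rel [ 633. -105.   92.]
scene tin [ 507. -123.   72.]
scene jarA [634.  51. 106.]
scene jarB [636.   6. 106.]
scene barEndTop [ 657. -238.   73.]
scene timer [ 385. -285.   48.]
scene shaker [371. 156.  79.]
scene plateTL [617.  80.  73.]
scene black [740. -11. 106.]
side rel [ 626. -111.   92.]
side tin [ 510. -123.   72.]
side jarA [629.  46. 106.]
side jarB [626.  -1. 106.]
side timer [ 382. -290.   48.]
side shaker [364. 149.  79.]
[[ 0.39526866  0.91856475 -0.00122311]
 [ 0.87413575 -0.37574059  0.30774291]
 [ 0.28222222 -0.12271029 -0.95146876]] [-575.36091849  -39.36525151  380.76169715] cam at [154.37329946 560.43851253 373.69350764] [226.72691019 527.78870636 247.49476115] [-2.51384666e-04  2.01502725e-01  9.79487548e-01 -8.55895062e-04]
```

```bash
python3 - <<'E'
from h import *
q=quat(np.pi);print(q)
manip.set_gripper(0.0)
manip.move_to([540,-60,260],q)
w=manip.snapshot("wrist");s=manip.get_state();pickle.dump(w,open("w1.pkl","wb"))
cv2.imwrite("pics/w1.png",cv2.resize(w["image"][:,:,::-1],(800,600),interpolation=cv2.INTER_CUBIC))
print(s["time"],s["tcp_pos"],s["joint_pos"],s["wrist_force"],s["grip_width"])
E
```

```text
[np.float64(0.0), np.float64(-1.0), np.float64(6.123233995736766e-17), np.float64(0.0)]
3.3417 [540.04645525 -59.12229169 259.99315447] [-1.86964682e-01  2.53673103e-01  1.55374632e+00  2.62624160e-04
  1.33421441e+00  1.38226307e+00] [ 0.12709231  0.13814157 -0.07068064] 0.0013155072569708255
```

View pics/w1.png

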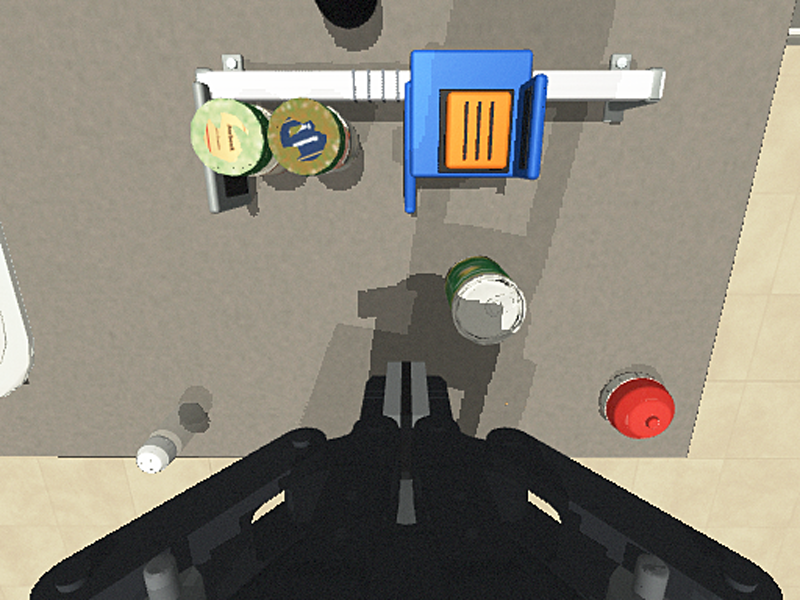

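The wrist view shows the release cap's centre at (479,129), the tin's top at (489,308), the cap jars at (230,137) and (305,136), and the bar running level in the image from (197,70) to (664,70). The green label and bare top are clear at (485,295), and the black decoy at (347,8) is behind the bar.

```bash
python3 - <<'E'
from h import *
w=pickle.load(open("w1.pkl","rb"))
for k,p in dict(relTL=(446,91,92),relTR=(511,91,92),relBL=(446,166,92),relBR=(512,170,92),tin=(489,308,72),jarA=(231,137,106),jarB=(305,136,106),barbackL=(200,70,62),barbackR=(664,69,62),barfrontL=(215,100,62),barfrontR=(662,100,62),stopFrontTop=(410,212,74),stopbackTop=(412,52,79),plateFront=(217,211,73),plateback=(205,85,73),fenceTopR=(547,75,116),fenceTopFrontL=(528,177,116),fenceTopFrontR=(540,178,116),timer=(640,408,45),shaker=(152,460,79)).items(): print(k,np.round(ray(w,*p),1))
E
```

```text
relTL [659.2 -82.5  92. ]
relTR [ 659.3 -122.7   92. ]
relBL [614.9 -83.8  92. ]
relBR [ 612.4 -126.9   92. ]
tin [ 510.3 -121.7   72. ]
jarA [631.8  48.5 106. ]
jarB [632.4   3.5 106. ]
barbackL [676.1  80.9  62. ]
barbackR [ 676.9 -231.1   62. ]
barfrontL [657.6  73.3  62. ]
barfrontR [ 657.8 -233.3   62. ]
stopFrontTop [583.3 -60.7  74. ]
stopbackTop [683.4 -61.5  79. ]
plateFront [583.8  77.1  73. ]
plateback [665.3  74.2  73. ]
fenceTopR [ 664.2 -137.   116. ]
fenceTopFrontL [ 608.9 -131.2  116. ]
fenceTopFrontR [ 608.4 -138.5  116. ]
timer [ 405.8 -269.1   45. ]
shaker [376.  157.5  79. ]
```

```bash
python3 - <<'E'
from h import *
q=quat(np.pi)
manip.move_to([634,-107,160],q)
manip.servo_line([634,-107,118],rate=80)
z=118
while z>99:
    z-=2; manip.servo_line([634,-107,z],rate=40)
    s=manip.get_state(); f=s["wrist_force"]; print(z,round(s["tcp_pos"][2],1),np.round(f,1),round(s["time"],1))
    if f[2]>5.5: break
w=manip.snapshot("side");cv2.imwrite("pics/s2.png",cv2.resize(w["image"][100:300,180:400,::-1],(770,700))[:600])
E
```

```text
116 116.3 [ 0.3  0.2 -0.6] 4.9
114 113.9 [-0.7  0.2 -0.4] 5.2
112 111.8 [-0.1 -1.3 -0.3] 5.4
110 109.8 [-0.2  0.  -0.1] 5.7
108 108.3 [0.3 0.3 2.5] 5.9
106 106.2 [-0.5  0.4  3.6] 6.2
104 104.1 [-0.4 -0.9  3.8] 6.4
102 102.2 [-1.  -0.6  4.9] 6.7
100 100.9 [-1.2  0.1  8.2] 6.9
```

```bash
python3 - <<'E'
from h import *
y=-107
while y>-205:
    y-=6; manip.servo_line([634,y,100.5],rate=30)
    s=manip.get_state(); f=s["wrist_force"]; print(y,np.round(s["tcp_pos"][1:],1),np.round(f,1),round(s["time"],1))
    if f[1]>25 or f[2]<4.5: break
w=manip.snapshot("side");cv2.imwrite("pics/s3.png",cv2.resize(w["image"][130:280,200:400,::-1],(800,600)))
E
```

```text
-113 [-112.8  101. ] [0.  0.3 5.8] 7.3
-119 [-118.8  101. ] [-0.6  1.1  5.9] 7.7
-125 [-124.8  101. ] [-0.8  0.4  5.2] 8.0
-131 [-130.8  100.9] [-0.4  0.5  5.7] 8.3
-137 [-136.8  101. ] [-0.3 -0.1  5.9] 8.7
-143 [-142.7  101. ] [0.5 0.2 5.7] 9.1
-149 [-148.8  100.9] [-0.   0.2  5.3] 9.4
-155 [-154.8  100.9] [0.4 0.  5.9] 9.8
-161 [-160.8  101. ] [-0.   1.1  5.2] 10.1
-167 [-166.8  100.9] [0.  0.7 5.7] 10.4
-173 [-172.8  101. ] [ 0.4 -0.1  4.8] 10.8
-179 [-178.8  101. ] [-0.3  0.8  4.9] 11.2
-185 [-184.1  100.9] [-0.6  1.6  6.9] 11.5
-191 [-190.   100.9] [-0.9  1.8  6. ] 11.8
-197 [-190.8  100.8] [ 1.1 15.8  9.4] 12.2
-203 [-191.1  100.9] [ 1.8 29.8 12.1] 12.6
```

View pics/s3.png

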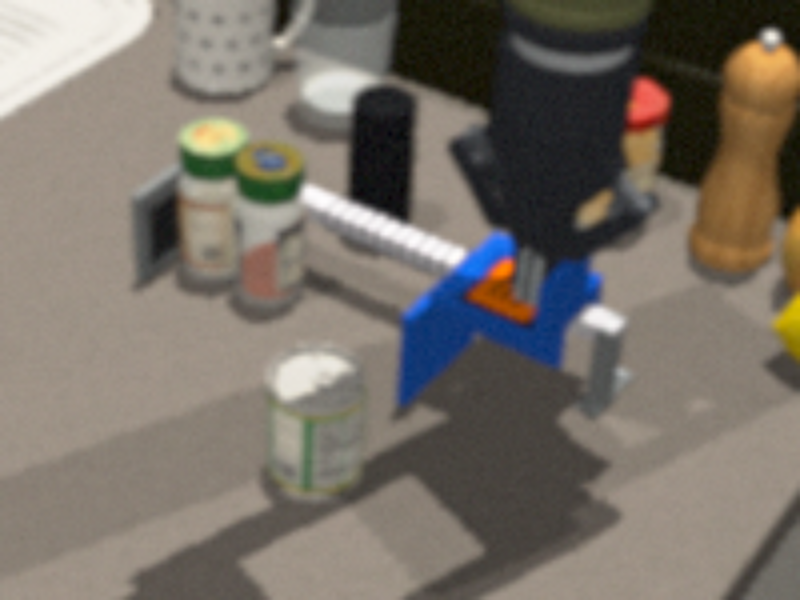

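The stop has reached the end of its travel: the blue plate is near (405,360), next to the bar's end at (605,330), and both jars stand undisturbed. Next I let go straight up and cradle-push the tin with the half-open fingers.

```bash
python3 - <<'E'
from h import *
manip.servo_line([634,-192.5,100.5],rate=40)
print(manip.get_state()["wrist_force"])
manip.servo_line([634,-192.5,190],rate=80)
a=0.6;d=np.array([np.cos(a),np.sin(a),0]);tin=np.array([510,-122,0.])
p=tin-62*d;q=quat(a)
for z in(150,42): print(manip.ik([p[0],p[1],z],q))
manip.move_to([p[0],p[1],150],q)
manip.set_gripper(0.42)
w=manip.snapshot("scene");s=manip.get_state();print(s["time"],s["grip_width"],s["tcp_pos"])
pickle.dump(w,open("w4.pkl","wb"))
cv2.imwrite("pics/s4.png",cv2.resize(w["image"][110:335,200:500,::-1],(800,600)))
E
```

```text
[-0.92698594  4.70017942  5.63863441]
[-4.16831987e-01  2.85926414e-01  1.82620478e+00 -4.44089210e-16
  1.02946146e+00 -2.58762831e+00]
[-4.16831987e-01  4.46154187e-01  1.94524088e+00 -4.44089210e-16
  7.50197585e-01 -2.58762831e+00]
17.9333 0.4187667175436451 [ 458.83657983 -157.0019016   149.9882257 ]
```

View pics/s4.png

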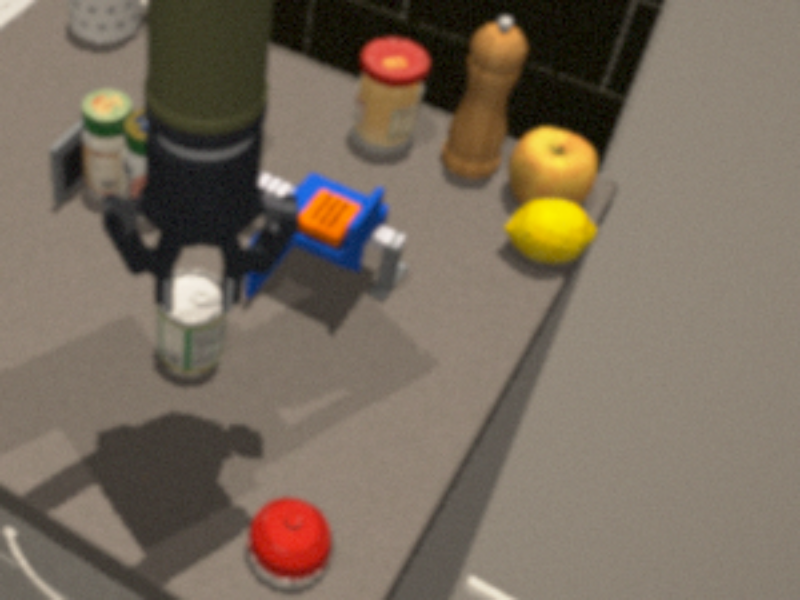

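The stop is fully back and its release has sprung up, at (330,215). The open fingers at (165,290) and (235,290) hover on the near side of the tin, at (190,330). Next: lower and push leg 1.

```bash
python3 - <<'E'
from h import *
a=0.6;d=np.array([np.cos(a),np.sin(a),0]);tin=np.array([510,-122,0.])
P=lambda c,z:(tin+c*d+[0,0,z]).tolist()
manip.servo_line(P(-62,42),rate=90)
print(manip.get_state()["wrist_force"])
for c in(-32,0,42):
    manip.servo_line(P(c,42),rate=40);s=manip.get_state();print(c,np.round(s["wrist_force"],1),s["time"])
manip.servo_line(P(5,42),rate=100)
manip.servo_line(P(5,150),rate=150)
manip.move_to([520,-79,150],quat(0))
for n in("scene","side","wrist"):
    w=manip.snapshot(n);pickle.dump(w,open(f"w5{n}.pkl","wb"))
    if n!="side": cv2.imwrite(f"pics/5{n}.png",cv2.resize(w["image"][:,:,::-1],(800,600)))
print(manip.get_state()["time"])
E
```

```text
[-0.26735205  0.15819002 -0.31516884]
-32 [-0.4  0.  -0.5] 20.1833
0 [ 0.3  0.4 -0.1] 21.1333
42 [-0.4  0.6 -0.3] 22.3333
24.5583
```

View pics/5scene.png

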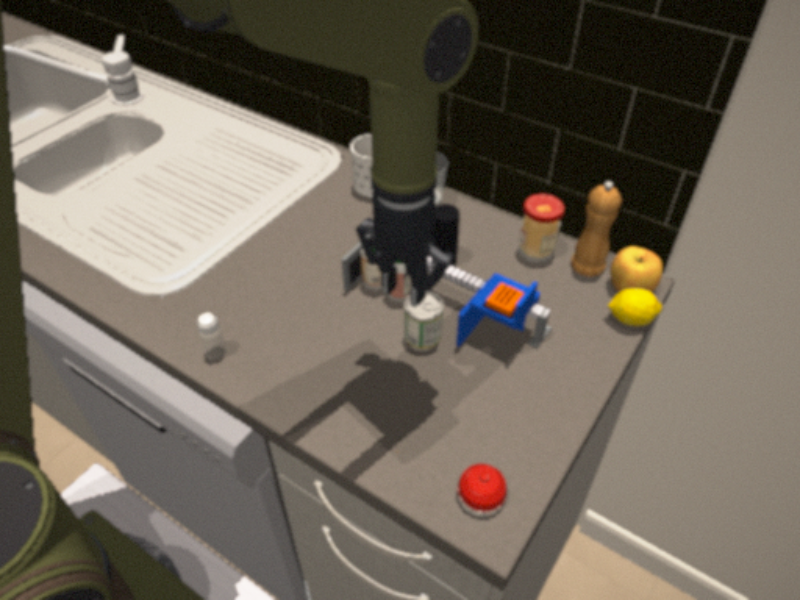

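View pics/5wrist.png

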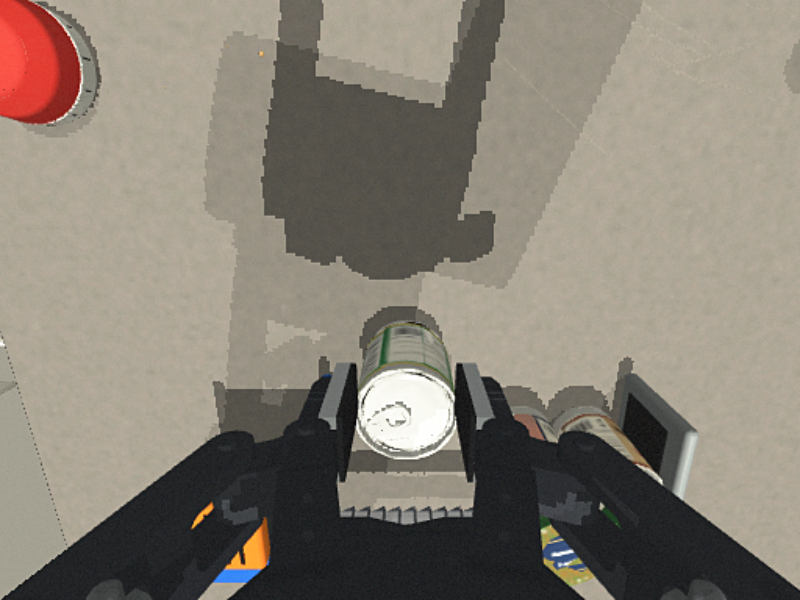

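The tin has slid upright toward the gap. The wrist view, looking back from the bar, has its top centred at (406,413) between the fingers, and the jars are untouched at right.

```bash
python3 - <<'E'
from h import *
w=pickle.load(open("w5wrist.pkl","rb"));print(ray(w,406,413,72), "plate front",ray(w,690,432,73))
s=manip.get_state();print(s["tcp_pos"],-np.array(w["R"]).T@w["t"])
E
```

```text
[571.4637868  -77.57918735  72.        ] plate front [582.76532421  77.77350632  73.        ]
[519.7992607  -79.31968773 149.60549936] [440.9784224  -77.98856396 275.73416828]
```

```bash
python3 - <<'E'
from h import *
manip.servo_line([515,-78,150],rate=120)
manip.servo_line([515,-78,42],rate=100)
for x in(540,560,575,587):
    manip.servo_line([x,-78,42],rate=40);s=manip.get_state();print(x,np.round(s["wrist_force"],1),s["time"])
    if np.linalg.norm(s["wrist_force"])>8: break
manip.servo_line([520,-78,42],rate=80)
manip.servo_line([520,-78,170],rate=150)
manip.servo_line([470,-78,260],rate=150)
w=manip.snapshot("wrist");pickle.dump(w,open("w6.pkl","wb"));v=manip.snapshot("scene");pickle.dump(v,open("v6.pkl","wb"))
a=cv2.resize(v["image"][120:270,200:400],(800,600))[:, :,::-1];cv2.imwrite("pics/6s.png",a)
cv2.imwrite("pics/6w.png",cv2.resize(w["image"][:,:,::-1],(800,600)))
print(manip.get_state()["time"])
E
```

```text
540 [-0.2  0.3  0.4] 26.8167
560 [-0.   0.8  0.3] 27.4667
575 [0.  0.3 0.6] 27.9917
587 [ 1.   0.4 -0.4] 28.4417
31.3583
```

View pics/6s.png

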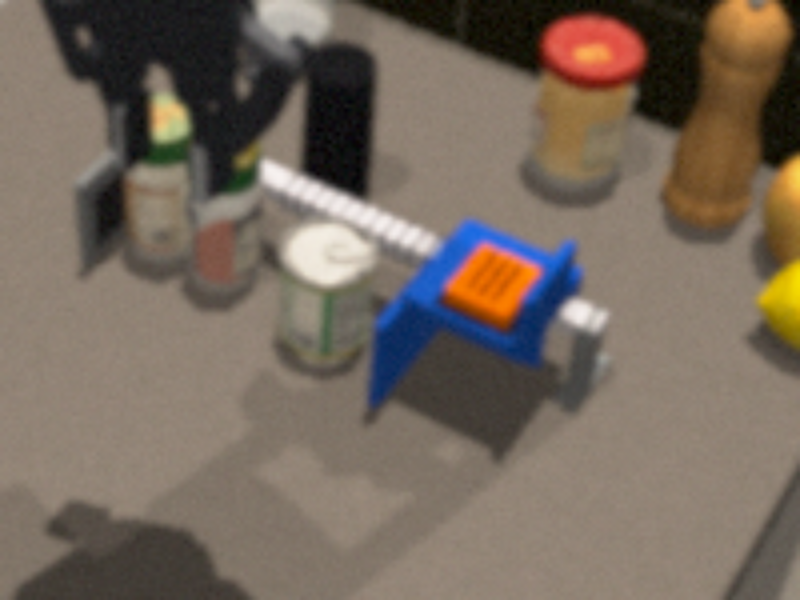

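The tin stands upright between the jars and the stop, top centre at (327,254); the release is up at (492,283) and the jars are standing. I'll check its depth by calculation.

```bash
python3 - <<'E'
from h import *
v=pickle.load(open("v6.pkl","rb"))
print(ray(v,200+327/4,120+254/4,72,1),"plate front corner top",ray(v,200+374/4,120+330/4,74,1),"foot",ray(v,200+372/4,120+405/4,0,1))
E
```

```text
[616.21354564 -80.6177431   72.        ] plate front corner top [ 577.98042208 -135.14090856   74.        ] foot [ 5.86469773e+02 -1.33949981e+02 -1.13686838e-13]
```

```bash
python3 -c "
from workcell import manip
print(manip.hand_in())"
```

```text
the job is handed in; nothing more can be done
None
```

I've handed the job in: the stop is fully back with its release up, and the tin stands upright in the gap. By my measurement its centre is 1–6 mm in front of the bay point (the limit is 12 mm). The jars look undisturbed, I kept clear of the timer and shaker, and the hand-in returned no verdict.

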